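Set the range, then draw the spring slide to the red mark and hold it for a reading

ROBOT

A 7-joint arm with a two-finger parallel gripper is mounted at the origin on the work surface. World frame = base frame: x ahead of the robot, y to its left, z up, the work surface at z = 0. Lengths are in m, angles in rad, forces in N, time in s.
With the tool pointing down it reaches from about 0.4 to 0.85 m from the base axis. Payload 10.4 kg.
Tool frame: the origin (TCP) lies midway between the tips of the shut fingers; the grasp point (between the pads) lies 19 mm behind it; z points along the fingers, y is the direction in which the jaws open and shut (so a half turn about z gives the same grasp; the last joint's range is limited). The gripper opens to 85 mm and grips with 20 to 120 N. Pads are 22 mm wide; open, the fingers measure 114 mm over their backs; the gripper's body (76 mm by 85 mm) begins 54 mm behind the grasp point. The pads swing forward as they close: fully open they stand 13 mm farther back than shut.
Start: joints at [-1.16, 0.332, -0.065, 1.46, 0.022, 1.35, -0.088], TCP at [0.263, 0.567, 0.231] pointing down, gripper open.
Joint ranges: [-2.6, 2.6], [-0.5, 2.12], [-1.47, 1.34], [0.16, 2.42], [-1.27, 4.41], [0.06, 2.06], [-2.6, 2.6]. Speed limits (rad/s): [2.22, 2.22, 2.79, 2.79, 3.14, 3.14, 3.14].

INTERFACE

Orientations are given as a unit quaternion [x, y, z, w].
In Python, from workcell import get_obs, camera, calibration, hand_in gives the robot as it stands.
- The arm moves only by the shell command python3 -m handwheel 'ROWS' [FORCE]. ROWS is JSON, a list of rows, each an object with "jaw": the finger opening in mm, from 0 to 85.4; "delta_pos": the shift along the tool's x, y, z scaled (see below), a list of three; "turn": the turn about the tool's z scaled (see below). In form: [{"jaw": jaw, "delta_pos": [tx, ty, tz], "turn": turn}, ...]. A call has 1 to 10 rows; each row is the pose to reach, as a shift and turn from the pose commanded when the call began, along the tool's axes at that moment, turning the shorter way round; what a row does not reach only later rows make up. The controller multiplies each number of a shift by 1 m and each number of a turn by pi rad. A row lasts 1/12 s, in which the tool goes at most 41.7 mm and 7.16 degrees, less where a joint would pass 70% of its speed; a pose out of reach is approached as far as the arm can. A call with a number of a shift or a turn outside -1 to 1 is refused whole. A call with a gripper value outside its range is refused whole. The fingers move at their own pace and stop on an object; FORCE is the grip in N (left out, the last holds). Time passes only in rows, so rows that repeat a pose let the fingers close. It gives the time, the measured TCP pose, the force and the opening at its end, in the units of the state.
- get_obs(): the state, without advancing time (a new reading comes with each control period).
- camera(name): name is "side" or "top" or "wrist"; returns the picture (480x640x3 uint8, red, green, blue); there is no depth.
- calibration(name): a dict with "mtx" (3x3 intrinsics, pixels), "dist_coeffs" ([k1, k2, p1, p2, k3] as OpenCV has them; the pictures are not rectified), "rvec" (rotation vector, rad) and "tvec" (3), from world to camera coordinates, as OpenCV has them. Camera axes: x right, y down, z forward; pixel columns grow to the right and rows downward; lengths in m; the calibration is good to about 2 mm. A picture is of the moment at which its call begins: read the wrist's pose just before it. calibration takes no time and is no camera call; for the wrist camera it gives the pose at the moment of the call.
- hand_in(): hands the job in, once; it reports no verdict.
The state is a dict: "clock": time; "joint_pos": joint angles; "joint_velocities": joint speeds; "tau": joint torques, N m; "position": TCP position; "ee_rot": TCP orientation; "ft_force": force on the tool from outside, world axes, zero at the start; "torque": the same for the moment, N m; "grip_width": opening from 0.0 (shut) to 1.0 (fully open).
Only numpy, scipy, OpenCV 4.12 (cv2) and the standard library are available. Lean on these libraries where they do the work, as an engineer would, in place of code of your own. Each camera call takes 0.05 s, during which the arm holds its last target.

TASK

Turn the selector knob on the grey switch box so that its white pointer line is at the green dot, and let go of it. Then pull the spring-loaded slide of the test rig out until its yellow pointer is at the red mark on the white scale, and finish while still holding it there with the gripper: do not let go, because the slide springs back. Leave the other things on the bench where they are.

Things in the scene. Friction and masses are not known exactly. Their poses are not given: they have to be found in the camera images.
- meter: Grey switch box, fixed to the bench, 150 (x) by 170 (y) by 50 mm high, flat dark top. Origin: centre of its underside, on the bench. Its x axis points away from the user side; the knob's axis stands upright at x = +12 mm, y = 0 in its frame. On the bench either left or right, with the test rig on the other side.
- selector (a joint): Angle of the selector knob (rad), growing clockwise seen from above. Detents at 0, 0.5, 1.0 and 1.5: it snaps to the nearest one when let go, held by a spring torque of about 0.1 N m. At the start it rests at 0 (white tick); the three coloured dots lie at 0.5, 1.0 and 1.5 in an order that changes. Stops at -0.1 and 1.6.
- selector_grip (a point): Point on the knob's axis at a good height to grip, 86 mm above the bench. The knob is black: a disc 48 mm across (54 to 62 mm above the bench) with an upright bar grip on it, 46 mm long, 14 mm thick, its top 96 mm above the bench. Pinch the bar across its 14 mm thickness.
- selector_aim (a point): Point on the line of the knob's white pointer, 40 mm from the knob's axis, 54 mm above the bench; it turns with the knob. The bar grip lies along the line from the axis to this point. At a detent it lies over the dot (or tick) there.
- dot_green: Green dot, 12 mm across, flat on the top of the switch box, 40 mm from the knob's axis: where the pointer must be set. Origin at its centre, 50 mm above the bench.
- dot_blue: Blue dot like the green one, at another detent: not wanted.
- dot_yellow: Yellow dot like the green one, at another detent: not wanted.
- rig: Test rig, fixed: base plate from x = -150 to +170 mm, y = -60 to +60 mm, 12 mm thick. Origin: on the bench under the resting handle. Blue spring barrel (top 74 mm high) along x from +60 to +164 mm; the slide is pulled out of it along the rig's -x. White scale bar (top 34 mm high) along x at y = +35 to +57 mm. Front stop 42 mm high at x = -138 mm. Box and rig may swap sides.
- slide (a joint): How far the slide is pulled out (m), 0 at rest, stop at 0.095. A spring pulls it back with 3 N at 0, growing by 100 N per metre (10 N at 0.07); let go, it returns to 0. It starts at 0.
- slide_grip (a point): Point at a good height to grip on the axis of the slide's handle, 85 mm above the bench; at x = y = 0 of the rig when the slide is at rest. The handle is a black upright block 22 mm (along the pull) by 24 mm (across), top 110 mm above the bench, free from 56 mm up. It stands on a dark carriage 44 by 40 mm, top 38 mm above the bench. Behind it (+x) a steel rod 12 mm thick, centred 50 mm above the bench, runs into the barrel, which begins 60 mm behind the handle's axis at rest.
- slide_pointer (a point): Tip of the slide's thin yellow pointer, 43 mm to the rig's +y side of the handle's axis and level with it along x, 36.5 mm above the bench; it moves with the slide.
- mark: Red clip on the scale bar, 8 mm wide along the pull direction, 15 mm across, top 44 mm above the bench. Fixed for the run, 30 to 70 mm out from where the pointer rests. Origin: middle of its 8 mm width, on top of the scale bar, at the clip's inner edge; its axes are parallel to the rig's. The slide must be pulled until the pointer tip is beside it (same x in the rig's frame).
- calculator: Grey pocket calculator, 160 by 80 by 15 mm, loose. Origin: centre of its underside. To be left alone.
- pen: Red and white marker pen, 130 by 15 mm, lying between the box and the rig, loose. To be left alone.
- mug: White mug, 80 mm across, 90 mm high, loose. Origin: centre of its underside. To be left alone.
- parts_tray: Orange divided tray, 120 by 90 by 35 mm, loose. Origin: centre of its underside. To be left alone.
- weight: Brass laboratory weight, 44 mm across, 58 mm high, loose. Origin: centre of its underside. To be left alone.
- screwdriver: Screwdriver lying on the bench, loose. To be left alone.
There are look-alikes about, which are no part of the job. What is shaped like the meter but turquoise is not meant.

How it is judged:
By the outcome, as a careful person would: the job done as asked, in the order asked, and still so for the second after the job is handed in, while the arm keeps its last pose, push and grip.
It also fails if it takes over 48 s, if anything falls off the work surface, if the arm or the gripper's body presses on something with over 40 N, if the wrist force passes 120 N, or if a joint passes its speed limit or range.

## Working session

There is one attempt and no reset: what is moved stays moved. The work goes in short steps, Python scripts to look and compute and a shell command to move; the robot and the scene stay as the last step left them, time stands still between calls to the robot, and variables do not carry over. Pictures are saved under pics/ and viewed, and the job is handed in when it is done.

```bash
mkdir -p pics; ls; python3 - <<'E'
from workcell import get_obs,camera,calibration
import cv2,numpy as np
print(get_obs())
for n in ("top","side","wrist"):
    c=calibration(n); print(n,c)
    cv2.imwrite(f"pics/{n}0.png",camera(n)[:,:,::-1])
E
```

```text
pics
{'clock': 0.0, 'joint_pos': array([-1.15961087,  0.33289498, -0.06471016,  1.46096739,  0.02162592,
        1.34987573, -0.08848261]), 'joint_velocities': array([ 0.00240459,  0.00019931,  0.00078313,  0.00069737,  0.00028249,
       -0.00047728,  0.00103659]), 'tau': array([-1.48544688e-03, -6.25440788e+01,  4.84745682e-02, -3.91605663e+01,
        1.61324884e-02,  9.81865218e-03, -4.07818982e-05]), 'position': array([0.2625407 , 0.5667655 , 0.23048908]), 'ee_rot': array([ 2.15169659e-01,  9.76576414e-01, -7.15718027e-04, -1.12293233e-04]), 'ft_force': array([0.65586371, 0.50182194, 0.25505538]), 'torque': array([-0.00614502,  0.02732741,  0.02251482]), 'grip_width': 1.0010200378959029}
top {'mtx': array([[491.58415809,   0.        , 321.7640839 ],
       [  0.        , 491.58415809, 240.6807327 ],
       [  0.        ,   0.        ,   1.        ]]), 'dist_coeffs': array([0.01383143, 0.        , 0.        , 0.        , 0.        ]), 'rvec': array([ 2.14287378, -2.09701145,  0.18697016]), 'tvec': array([-0.00744576,  0.47404773,  1.16046463])}
side {'mtx': array([[500.90019019,   0.        , 321.78033944],
       [  0.        , 500.90019019, 243.54812828],
       [  0.        ,   0.        ,   1.        ]]), 'dist_coeffs': array([0.02773309, 0.        , 0.        , 0.        , 0.        ]), 'rvec': array([ 0.61500473,  2.53157575, -1.31403962]), 'tvec': array([ 0.39147598, -0.04860635,  1.59636937])}
wrist {'mtx': array([[401.82587295,   0.        , 318.78413315],
       [  0.        , 401.82587295, 232.8951961 ],
       [  0.        ,   0.        ,   1.        ]]), 'dist_coeffs': array([-0.08021693,  0.        ,  0.        ,  0.        ,  0.        ]), 'rvec': array([-2.45126876, -1.56606369, -0.20883643]), 'tvec': array([-0.62370711, -0.03417125,  0.37901393])}
```

View pics/top0.png

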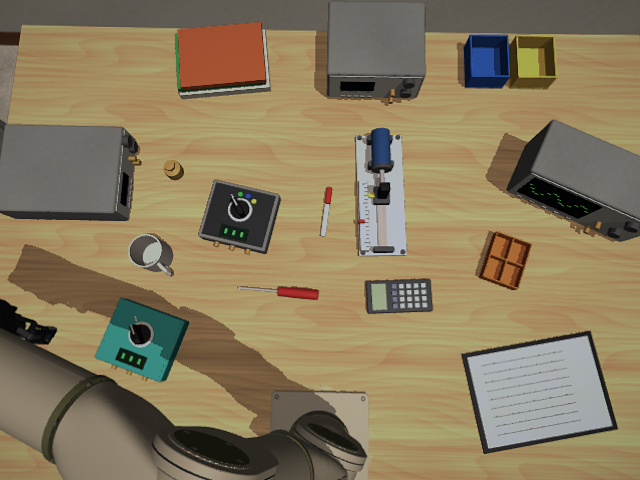

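View pics/side0.png

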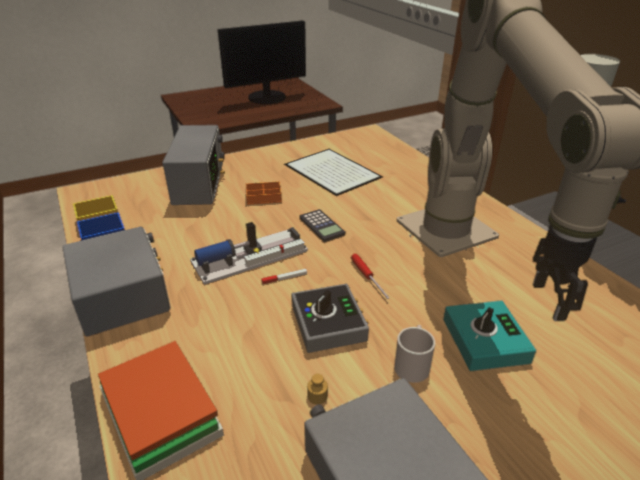

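View pics/wrist0.png

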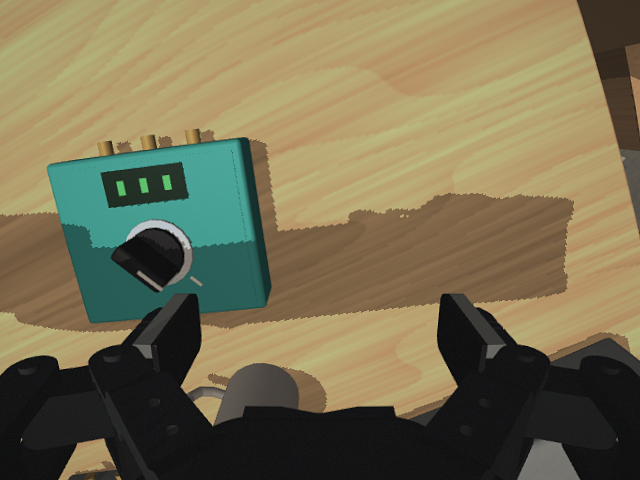

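The top view shows the grey box at about (240,215), with its knob at (239,208). The rig is at (382,195), with its handle at (382,190) and the red mark near (362,221). The turquoise look-alike is at (142,338). I'll enlarge the box and rig next.

```bash
python3 - <<'E'
import cv2
im=cv2.imread("pics/top0.png")
cv2.imwrite("pics/c1.png",cv2.resize(im[170:260,190:290],None,fx=8,fy=6.6,interpolation=cv2.INTER_CUBIC) if 0 else cv2.resize(im[172:257,190:290],None,fx=7,fy=7,interpolation=cv2.INTER_CUBIC))
cv2.imwrite("pics/c2.png",cv2.resize(im[120:265,340:420],None,fx=4,fy=4,interpolation=cv2.INTER_CUBIC))
E
```

```text
(no output)
```

View pics/c1.png

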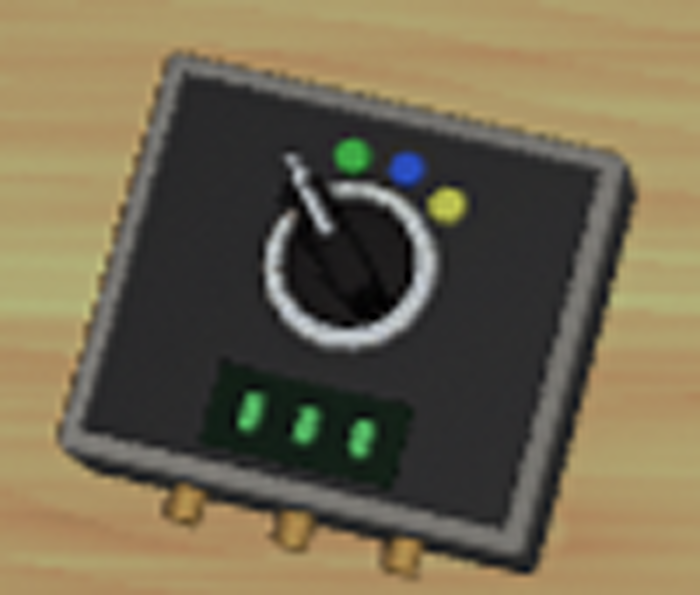

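View pics/c2.png

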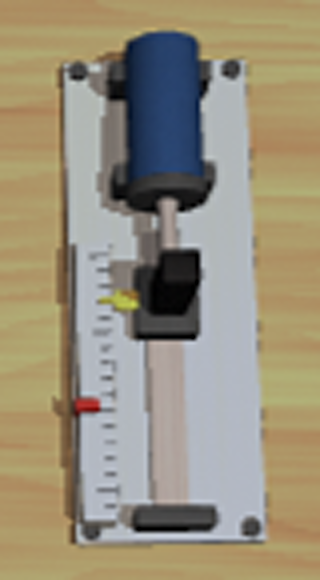

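```bash
cat > h.py <<'E'
import cv2,numpy as np
from workcell import calibration
def px2w(name,uv,z,cal=None):
    c=cal or calibration(name)
    R=cv2.Rodrigues(np.array(c['rvec']))[0];t=np.array(c['tvec'])
    p=cv2.undistortPoints(np.array([[uv]],float),c['mtx'],c['dist_coeffs'])[0,0]
    d=R.T@np.array([p[0],p[1],1]);o=-R.T@t
    return o+d*(z-o[2])/d[2]
def w2px(name,P,cal=None):
    c=cal or calibration(name)
    return cv2.projectPoints(np.array(P,float).reshape(-1,3),np.array(c['rvec']),np.array(c['tvec']),c['mtx'],c['dist_coeffs'])[0].reshape(-1,2)
E
python3 - <<'E'
from h import *
f=lambda u,v,z,s,o:px2w("top",((u+.5)/s-.5+o[0],(v+.5)/s-.5+o[1]),z)
o=(190,172)
print("box")
for n,u,v,z in [("green",353,156,.05),("blue",406,168,.05),("yel",448,206,.05),("ring",350,265,.05),("tick/tip",292,158,.052),("cTL",175,55,.05),("cTR",628,155,.05),("cBL",65,440,.05),("cBR",525,555,.05)]:
    print(n,f(u,v,z,7,o).round(4))
o=(340,120)
print("rig")
for n,u,v,z in [("TL",65,62,.012),("TR",244,62,.012),("BL",80,542,.012),("BR",266,541,.012),("tip",103,299,.0365),("mark in",100,405,.044),("mark out",76,407,.044),("handle top",180,267,.11)]:
    print(n,f(u,v,z,4,o).round(4))
E
```

```text
box
green [0.587  0.2085 0.05  ]
blue [0.583  0.1894 0.05  ]
yel [0.5694 0.1739 0.05  ]
ring [0.5472 0.2074 0.05  ]
tick/tip [0.5853 0.2297 0.052 ]
cTL [0.623  0.2739 0.05  ]
cTR [0.5894 0.1109 0.05  ]
cBL [0.4822 0.3037 0.05  ]
cBR [0.4449 0.1411 0.05  ]
rig
TL [ 0.7631 -0.0799  0.012 ]
TR [ 0.7653 -0.1968  0.012 ]
BL [ 0.4453 -0.0923  0.012 ]
BR [ 0.4484 -0.2084  0.012 ]
tip [ 0.5959 -0.1038  0.0365]
mark in [ 0.526  -0.1018  0.044 ]
mark out [ 0.5244 -0.087   0.044 ]
handle top [ 0.5952 -0.1433  0.11  ]
```

The green dot is the first detent. Dot spacing measured about the axis is close to 28.65°, which agrees with the task. Tick is at +30.2° and green at +1.6° in the world frame, with the knob axis at (0.547, 0.207). Next I move to hover over the knob with the jaws across the bar.

```bash
python3 -m handwheel '[{"jaw":50,"delta_pos":[-0.409,-0.207,0.03],"turn":-0.305},{"jaw":50,"delta_pos":[-0.409,-0.207,0.03],"turn":-0.305},{"jaw":50,"delta_pos":[-0.409,-0.207,0.03],"turn":-0.305},{"jaw":50,"delta_pos":[-0.409,-0.207,0.03],"turn":-0.305},{"jaw":50,"delta_pos":[-0.409,-0.207,0.03],"turn":-0.305},{"jaw":50,"delta_pos":[-0.409,-0.207,0.03],"turn":-0.305},{"jaw":50,"delta_pos":[-0.409,-0.207,0.03],"turn":-0.305},{"jaw":50,"delta_pos":[-0.409,-0.207,0.03],"turn":-0.305},{"jaw":50,"delta_pos":[-0.409,-0.207,0.03],"turn":-0.305},{"jaw":50,"delta_pos":[-0.409,-0.207,0.03],"turn":-0.305}]' 30
python3 -c "
from workcell import *
print(get_obs()['joint_pos'])"
```

```text
clock: 0.98
position: [0.5082, 0.2559, 0.2054]
ee_rot: [-0.26, 0.965, 0.0, 0.0]
ft_force: [0.0, 0.5, 0.4]
grip_width: 0.584
[-0.60533315  0.22250412  0.06807766  1.65482853 -0.01593574  1.26473574
  1.56366641]
```

```bash
python3 -m handwheel '[{"jaw":50,"delta_pos":[0,0,0],"turn":0},{"jaw":50,"delta_pos":[0,0,0],"turn":0}]' 30
python3 - <<'E'
from workcell import *
import cv2
print(get_obs()['position'])
cv2.imwrite("pics/w1.png",camera("wrist")[:,:,::-1])
from h import *
c=calibration("wrist");R=cv2.Rodrigues(c['rvec'])[0];print(-R.T@c['tvec'],R[2])
print(w2px("wrist",[[.5472,.2074,.096],[.587,.2085,.05]]))
E
```

```text
clock: 1.15
position: [0.5089, 0.2547, 0.205]
ee_rot: [-0.257, 0.967, -0.0, -0.0]
ft_force: [-0.2, 0.8, 0.1]
grip_width: 0.585
[0.5088519  0.25468533 0.20504808]
[0.44938535 0.22339364 0.34853255] [ 0.22795068  0.13075039 -0.96485378]
[[223.95904835 244.60164866]
 [216.31946464 269.9385727 ]]
```

View pics/w1.png

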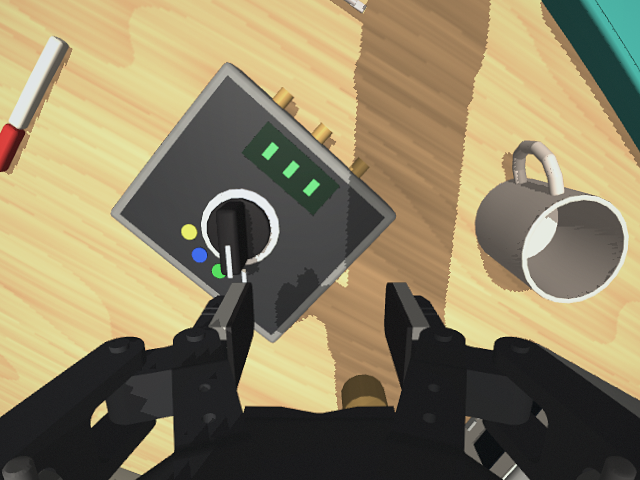

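The wrist picture shows the ring centre near (240,228), the dots at green (219,271), blue (200,255) and yellow (189,232), and the tick tip near (244,275). I'll convert these to positions.

```bash
python3 - <<'E'
from h import *
from workcell import get_obs
for n,uv,z in [("ring",(240,228),.05),("green",(219,271),.05),("blue",(200,255),.05),("yel",(189,232),.05),("tick",(244,275),.05),("cTop",(229,64),.05),("cL",(112,212),.05),("cR",(395,215),.05),("cB",(271,341),.05)]:
    print(n,px2w("wrist",uv,z).round(4))
R=cv2.Rodrigues(np.array([0,0,0.]))[0]
from scipy.spatial.transform import Rotation as Ro
o=get_obs();R=Ro.from_quat(o['ee_rot']).as_matrix();print(R.round(3))
for k in [(.547,.207,.17),(.547,.207,.068)]:
    print((R.T@(np.array(k)-o['position'])).round(4))
E
```

```text
ring [0.5468 0.2093 0.05  ]
green [0.5867 0.2108 0.05  ]
blue [0.5822 0.1918 0.05  ]
yel [0.5696 0.1762 0.05  ]
tick [0.5797 0.2296 0.05  ]
cTop [0.4448 0.1478 0.05  ]
cL [0.5855 0.1163 0.05  ]
cR [0.4786 0.3072 0.05  ]
cB [0.6212 0.276  0.05  ]
[[-0.867 -0.499 -0.001]
 [-0.499  0.867 -0.   ]
 [ 0.001  0.    -1.   ]]
[-0.0092 -0.063   0.0351]
[-0.0093 -0.063   0.1371]
```

Both cameras agree to within 2 mm, with the knob axis at (0.547, 0.208). I move above it and then down.

```bash
python3 -m handwheel '[{"jaw":50,"delta_pos":[-0.0095,-0.062,0.03],"turn":0},{"jaw":50,"delta_pos":[-0.0095,-0.062,0.03],"turn":0},{"jaw":50,"delta_pos":[-0.0095,-0.062,0.065],"turn":0},{"jaw":50,"delta_pos":[-0.0095,-0.062,0.095],"turn":0},{"jaw":50,"delta_pos":[-0.0095,-0.062,0.12],"turn":0},{"jaw":50,"delta_pos":[-0.0095,-0.062,0.136],"turn":0},{"jaw":50,"delta_pos":[-0.0095,-0.062,0.136],"turn":0},{"jaw":50,"delta_pos":[-0.0095,-0.062,0.136],"turn":0}]' 30
python3 - <<'E'
from workcell import *
import cv2
print(get_obs()['position'])
cv2.imwrite("pics/w2.png",camera("wrist")[:,:,::-1])
E
```

```text
clock: 1.87
position: [0.5458, 0.21, 0.0693]
ee_rot: [-0.26, 0.966, 0.0, -0.001]
ft_force: [0.4, 0.4, 1.1]
grip_width: 0.584
[0.54575621 0.2100002  0.06925758]
```

View pics/w2.png

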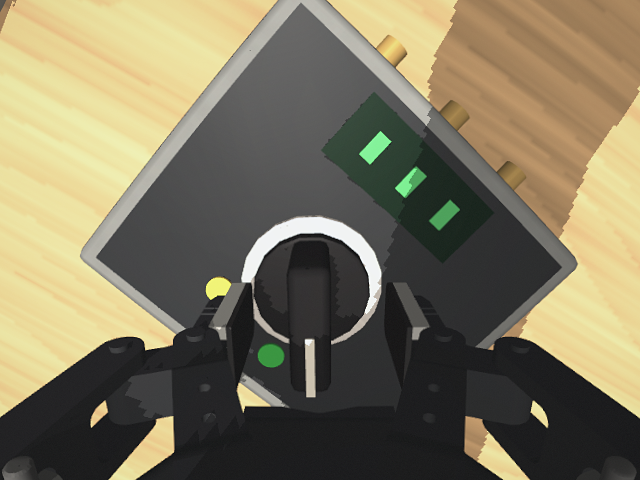

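The pads straddle the bar. The bar's centreline is at col 310 and the mid-pads at about 320, so it sits roughly 2.5 mm toward tool -y. I correct that and close.

```bash
python3 -m handwheel '[{"jaw":50,"delta_pos":[-0.001,-0.002,0.001],"turn":0},{"jaw":30,"delta_pos":[-0.001,-0.002,0.001],"turn":0},{"jaw":10,"delta_pos":[-0.001,-0.002,0.001],"turn":0},{"jaw":5,"delta_pos":[-0.001,-0.002,0.001],"turn":0},{"jaw":5,"delta_pos":[-0.001,-0.002,0.001],"turn":0},{"jaw":5,"delta_pos":[-0.001,-0.002,0.001],"turn":0},{"jaw":5,"delta_pos":[-0.001,-0.002,0.001],"turn":0}]' 40
```

```text
clock: 2.5
position: [0.5488, 0.208, 0.0694]
ee_rot: [-0.259, 0.966, 0.0, 0.0]
ft_force: [-1.9, 0.6, 5.3]
grip_width: 0.155
```

Gripped at about 13 mm. Now turn clockwise (+ about the downward tool z) by 28.65°, which is 0.16.

```bash
python3 -m handwheel '[{"jaw":5,"delta_pos":[-0.001,0,0],"turn":0.04},{"jaw":5,"delta_pos":[-0.001,0,0],"turn":0.08},{"jaw":5,"delta_pos":[-0.001,0,0],"turn":0.12},{"jaw":5,"delta_pos":[-0.001,0,0],"turn":0.16},{"jaw":5,"delta_pos":[-0.001,0,0],"turn":0.16},{"jaw":5,"delta_pos":[-0.001,0,0],"turn":0.16},{"jaw":5,"delta_pos":[-0.001,0,0],"turn":0.16}]' 40
python3 - <<'E'
from workcell import *
import cv2
print(get_obs()['torque'],get_obs()['joint_pos'])
cv2.imwrite("pics/w3.png",camera("wrist")[:,:,::-1])
E
```

```text
clock: 3.08
position: [0.5491, 0.2071, 0.0694]
ee_rot: [-0.011, 1.0, -0.0, -0.0]
ft_force: [-5.0, -3.9, 10.6]
grip_width: 0.156
[-0.92431417  1.3882691  -0.05056688] [-0.59205553  0.39200486  0.18626957  1.75051284 -0.08336848  1.00791791
  1.21701668]
```

View pics/w3.png

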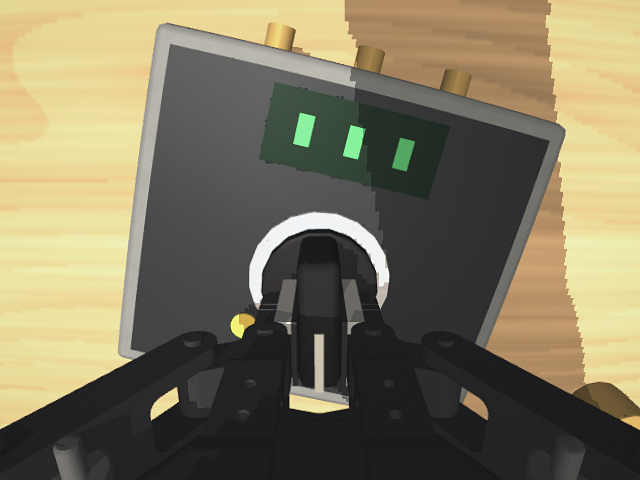

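The knob has turned. The bar now lies along world +x, and the quaternion puts the turn at 28.8°. Next I release and rise.

```bash
python3 -m handwheel '[{"jaw":50,"delta_pos":[0,0,0],"turn":0},{"jaw":50,"delta_pos":[0,0,0],"turn":0},{"jaw":50,"delta_pos":[0,0,0],"turn":0},{"jaw":50,"delta_pos":[0,0,0],"turn":0},{"jaw":50,"delta_pos":[0,0,-0.03],"turn":0},{"jaw":50,"delta_pos":[0,0,-0.07],"turn":0},{"jaw":50,"delta_pos":[0,0,-0.11],"turn":0},{"jaw":50,"delta_pos":[0,0,-0.13],"turn":0},{"jaw":50,"delta_pos":[0,0,-0.13],"turn":0}]' 40
python3 - <<'E'
from workcell import *
import cv2
print(get_obs()['torque'],get_obs()['joint_pos'])
cv2.imwrite("pics/w4.png",camera("wrist")[:,:,::-1])
E
```

```text
clock: 3.88
position: [0.5519, 0.2088, 0.2043]
ee_rot: [-0.011, 1.0, 0.002, 0.004]
ft_force: [-0.4, 0.0, 0.8]
grip_width: 0.582
[ 0.01997069 -0.05556693 -0.00792988] [-0.6080823   0.26250732  0.20233093  1.61483276 -0.05546601  1.26108838
  1.19633667]
```

View pics/w4.png

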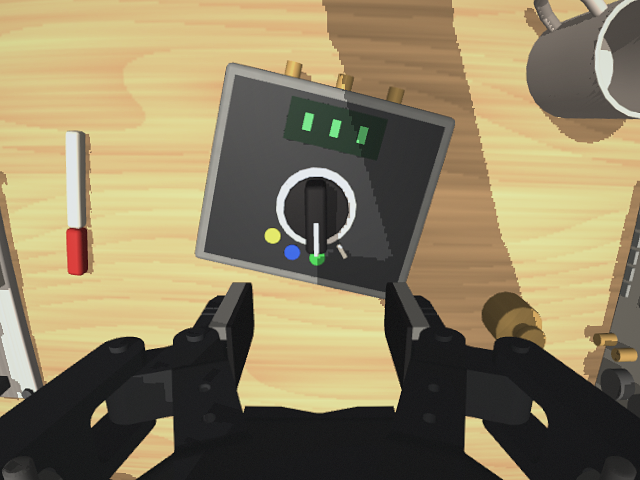

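The white pointer is at (317,225–257) and ends on the green dot at (317,258), so the knob is set and released. For the slide I'll grip along the pull direction, with the wrist camera on the scale side so the pointer and mark stay visible.

```bash
python3 -m handwheel '[{"jaw":50,"delta_pos":[-0.036,-0.354,0],"turn":0.495},{"jaw":50,"delta_pos":[-0.036,-0.354,0],"turn":0.495},{"jaw":50,"delta_pos":[-0.036,-0.354,0],"turn":0.495},{"jaw":50,"delta_pos":[-0.036,-0.354,0],"turn":0.495},{"jaw":50,"delta_pos":[-0.036,-0.354,0],"turn":0.495},{"jaw":50,"delta_pos":[-0.036,-0.354,0],"turn":0.495},{"jaw":50,"delta_pos":[-0.036,-0.354,0],"turn":0.495},{"jaw":50,"delta_pos":[-0.036,-0.354,0],"turn":0.495},{"jaw":50,"delta_pos":[-0.036,-0.354,0],"turn":0.495},{"jaw":50,"delta_pos":[-0.036,-0.354,0],"turn":0.495}]' 40
python3 -c "
from workcell import *
from scipy.spatial.transform import Rotation as R
o=get_obs();print(o['joint_pos'],R.from_quat(o['ee_rot']).as_matrix().round(3))"
```

```text
clock: 4.77
position: [0.5916, -0.1525, 0.1972]
ee_rot: [0.582, 0.813, -0.002, 0.0]
ft_force: [0.0, -0.2, -0.4]
grip_width: 0.586
[-0.27269833  0.35090444  0.56763697  1.57393128 -0.19064347  1.27447006
  0.65115095] [[-0.322  0.947 -0.002]
 [ 0.947  0.322 -0.003]
 [-0.002 -0.003 -1.   ]]
```

```bash
python3 -m handwheel '[{"jaw":50,"delta_pos":[0,0,0],"turn":0.0925},{"jaw":50,"delta_pos":[0,0,0],"turn":0.0925},{"jaw":50,"delta_pos":[0,0,0],"turn":0.0925},{"jaw":50,"delta_pos":[0,0,0],"turn":0.0925}]' 40
python3 - <<'E'
from workcell import *
import cv2
from scipy.spatial.transform import Rotation as R
o=get_obs();print(o['joint_pos'],R.from_quat(o['ee_rot']).as_matrix().round(3))
cv2.imwrite("pics/w5.png",camera("wrist")[:,:,::-1])
E
```

```text
clock: 5.1
position: [0.5926, -0.1451, 0.197]
ee_rot: [0.689, 0.725, -0.001, -0.001]
ft_force: [0.0, 0.2, 0.5]
grip_width: 0.582
[-0.31539037  0.35665246  0.60977415  1.57722798 -0.20979053  1.27628529
  0.37625377] [[-0.05   0.999 -0.002]
 [ 0.999  0.05  -0.   ]
 [ 0.    -0.002 -1.   ]]
```

View pics/w5.png

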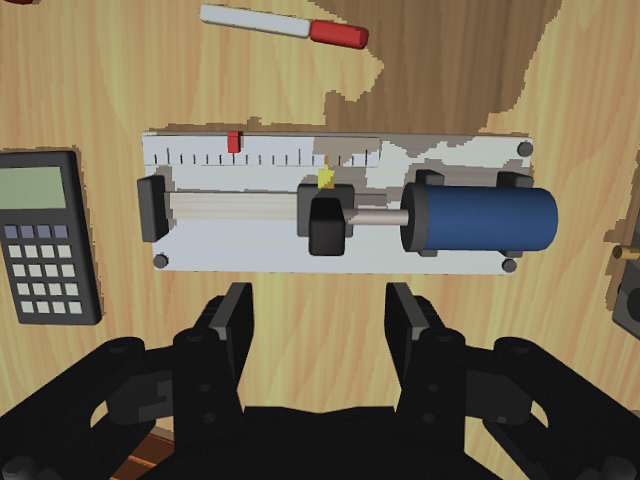

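```bash
python3 - <<'E'
import cv2
im=cv2.imread("pics/w5.png")
cv2.imwrite("pics/w5c.png",cv2.resize(im[120:270,200:380],None,fx=4,fy=4,interpolation=cv2.INTER_CUBIC))
E
```

```text
(no output)
```

View pics/w5c.png

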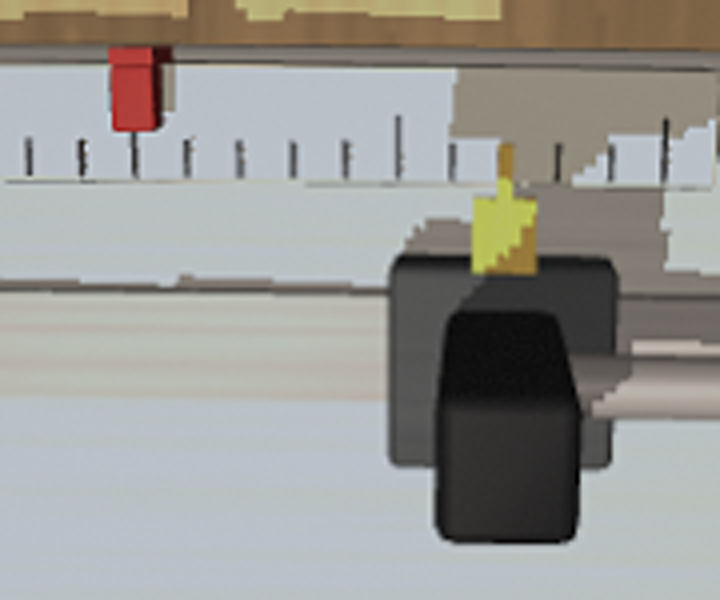

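```bash
python3 - <<'E'
from h import *
from scipy.spatial.transform import Rotation as Ro
from workcell import get_obs
f=lambda u,v,z:px2w("wrist",((u+.5)/4-.5+200,(v+.5)/4-.5+120),z)
P={}
for n,u,v,z in [("tip",506,145,.0365),("markbase",135,131,.034),("markTopInL",112,120,.044),("markTopInR",155,120,.044),("h1",440,400,.11),("h2",580,400,.11),("h3",440,538,.11),("h4",576,540,.11),("h5",447,312,.056),("tick0",28,158,.034),("tick1",665,155,.034),("t135",135,158,.034)]:
    P[n]=f(u,v,z);print(n,P[n].round(4))
ps=[px2w("wrist",uv,.012) for uv in [(143,133),(530,137),(154,268),(515,272)]]
for p in ps: print(p.round(4))
ang=0.038
ex=np.array([np.cos(ang),np.sin(ang),0]);
print((P['markbase']-P['tip'])@ex,((P['markTopInL']+P['markTopInR'])/2-P['tip'])@ex,(P['tick1']-P['tick0'])@ex/12)
o=get_obs();R=Ro.from_quat(o['ee_rot']).as_matrix()
hc=(P['h1']+P['h2']+P['h3']+P['h4'])/4;print(hc)
for k in [(.5953,-.144,.066),(hc[0],hc[1],.066)]: print((R.T@(np.array(k)-o['position'])).round(4))
E
```

```text
tip [ 0.5951 -0.1021  0.0365]
markbase [ 0.5251 -0.1032  0.034 ]
markTopInL [ 0.5229 -0.1006  0.044 ]
markTopInR [ 0.5308 -0.1002  0.044 ]
h1 [ 0.5859 -0.1341  0.11  ]
h2 [ 0.6065 -0.133   0.11  ]
h3 [ 0.587  -0.1555  0.11  ]
h4 [ 0.6075 -0.1547  0.11  ]
h5 [ 0.5858 -0.1308  0.056 ]
tick0 [ 0.5046 -0.1092  0.034 ]
tick1 [ 0.6252 -0.1025  0.034 ]
t135 [ 0.5251 -0.1082  0.034 ]
[ 0.4465 -0.0925  0.012 ]
[ 0.7611 -0.0784  0.012 ]
[ 0.4497 -0.2084  0.012 ]
[ 0.7692 -0.1953  0.012 ]
-0.06998509731192477 -0.068093255413688 0.010063237758933108
[ 0.59672716 -0.1443526   0.11      ]
[0.0009 0.0029 0.1312]
[0.0005 0.0043 0.1312]
```

The rest of the geometry agrees:
- **Handle:** measured at (0.596, -0.144).
- **Rig yaw:** about 0.042.
- **Pointer to mark:** 68–70 mm. The ticks come out at 10.06 mm apart, with 7 ticks between pointer and mark.

Now I descend around the handle.

```bash
python3 -m handwheel '[{"jaw":50,"delta_pos":[0.0005,0.004,0.03],"turn":0.0025},{"jaw":50,"delta_pos":[0.0005,0.004,0.06],"turn":0.0025},{"jaw":50,"delta_pos":[0.0005,0.004,0.085],"turn":0.0025},{"jaw":50,"delta_pos":[0.0005,0.004,0.11],"turn":0.0025},{"jaw":50,"delta_pos":[0.0005,0.004,0.13],"turn":0.0025},{"jaw":50,"delta_pos":[0.0005,0.004,0.13],"turn":0.0025},{"jaw":50,"delta_pos":[0.0005,0.004,0.13],"turn":0.0025}]' 40
python3 - <<'E'
from workcell import *
import cv2
cv2.imwrite("pics/w6.png",camera("wrist")[:,:,::-1])
E
```

```text
clock: 5.73
position: [0.5963, -0.1445, 0.0676]
ee_rot: [0.691, 0.723, -0.001, -0.001]
ft_force: [0.1, -0.4, -0.0]
grip_width: 0.582
```

View pics/w6.png

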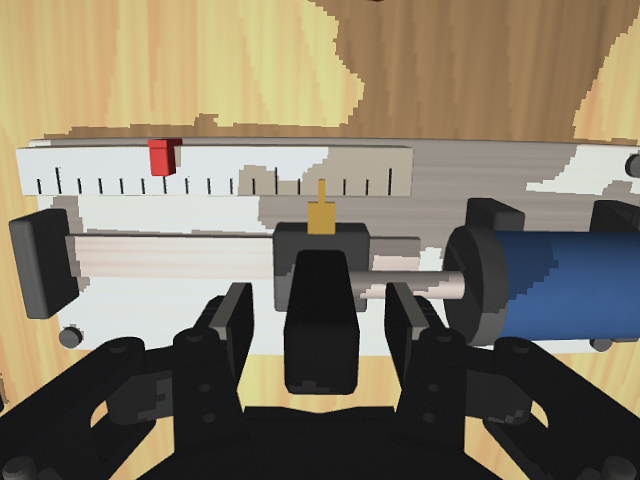

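The handle at (320,320) is centred between the pads, and both the pointer tip (321,180) and the mark (162,175) are visible. Closing now.

```bash
python3 -m handwheel '[{"jaw":30,"delta_pos":[0,0,0],"turn":0},{"jaw":15,"delta_pos":[0,0,0],"turn":0},{"jaw":10,"delta_pos":[0,0,0],"turn":0},{"jaw":10,"delta_pos":[0,0,0],"turn":0},{"jaw":10,"delta_pos":[0,0,0],"turn":0},{"jaw":10,"delta_pos":[0,0,0],"turn":0}]' 60
python3 - <<'E'
from workcell import *
import cv2
cv2.imwrite("pics/w7.png",camera("wrist")[:,:,::-1])
E
```

```text
clock: 6.28
position: [0.5972, -0.1447, 0.0701]
ee_rot: [0.691, 0.722, 0.0, 0.0]
ft_force: [-5.8, 1.1, 9.3]
grip_width: 0.25
```

View pics/w7.png

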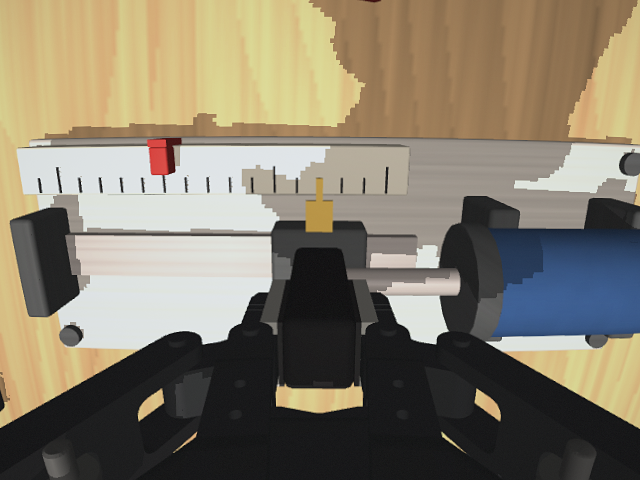

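Gripped at about 21.4 mm, close to the 22 mm handle. Pulling along tool -y in small rows to just short of the mark, then I'll look.

```bash
python3 -m handwheel '[{"jaw":10,"delta_pos":[0,-0.01,0],"turn":0},{"jaw":10,"delta_pos":[0,-0.02,0],"turn":0},{"jaw":10,"delta_pos":[0,-0.03,0],"turn":0},{"jaw":10,"delta_pos":[0,-0.04,0],"turn":0},{"jaw":10,"delta_pos":[0,-0.05,0],"turn":0},{"jaw":10,"delta_pos":[0,-0.06,0],"turn":0},{"jaw":10,"delta_pos":[0,-0.068,0],"turn":0},{"jaw":10,"delta_pos":[0,-0.068,0],"turn":0},{"jaw":10,"delta_pos":[0,-0.068,0],"turn":0}]' 70
python3 - <<'E'
from workcell import *
import cv2
im=camera("wrist")[:,:,::-1]
cv2.imwrite("pics/w8.png",im)
cv2.imwrite("pics/w8c.png",cv2.resize(im[120:270,230:410],None,fx=4,fy=4,interpolation=cv2.INTER_CUBIC))
im=camera("top")[:,:,::-1]
cv2.imwrite("pics/t8c.png",cv2.resize(im[170:270,200:420],None,fx=3.5,fy=3.5,interpolation=cv2.INTER_CUBIC))
print(get_obs())
E
```

```text
clock: 7.08
position: [0.5314, -0.1472, 0.0702]
ee_rot: [0.691, 0.723, 0.002, 0.002]
ft_force: [9.9, 0.6, -3.2]
grip_width: 0.249
{'clock': 7.1833, 'joint_pos': array([-0.31135039,  0.35672308,  0.59017749,  1.866639  , -0.23757782,
        0.98229399,  0.42625971]), 'joint_velocities': array([ 3.31275220e-03,  4.93345768e-03, -8.29724788e-04, -3.09410441e-03,
       -9.35418873e-04,  1.87377822e-04, -1.39904020e-05]), 'tau': array([  1.29693925, -49.70564604,   9.47261631, -28.7173444 ,
         1.04284242,   1.95230752,   0.39051728]), 'position': array([ 0.53173091, -0.14721501,  0.0701493 ]), 'ee_rot': array([0.69116603, 0.72269039, 0.0019871 , 0.00204285]), 'ft_force': array([ 9.21599787,  0.70114463, -2.02896647]), 'torque': array([ 0.09534863, -1.08932295, -0.39100599]), 'grip_width': 0.2503491832744069}
```

View pics/w8.png

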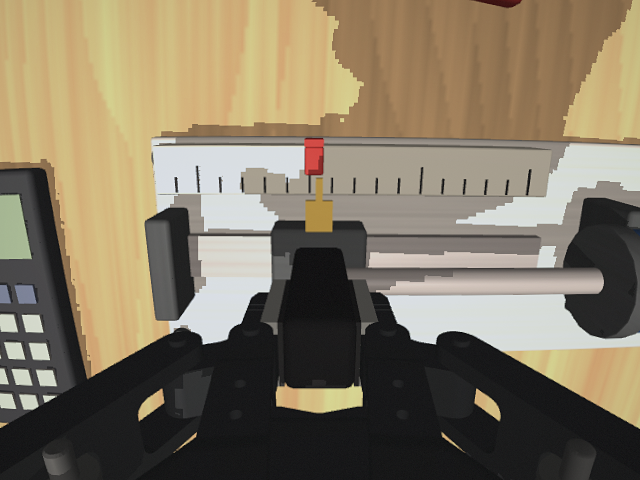

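View pics/w8c.png

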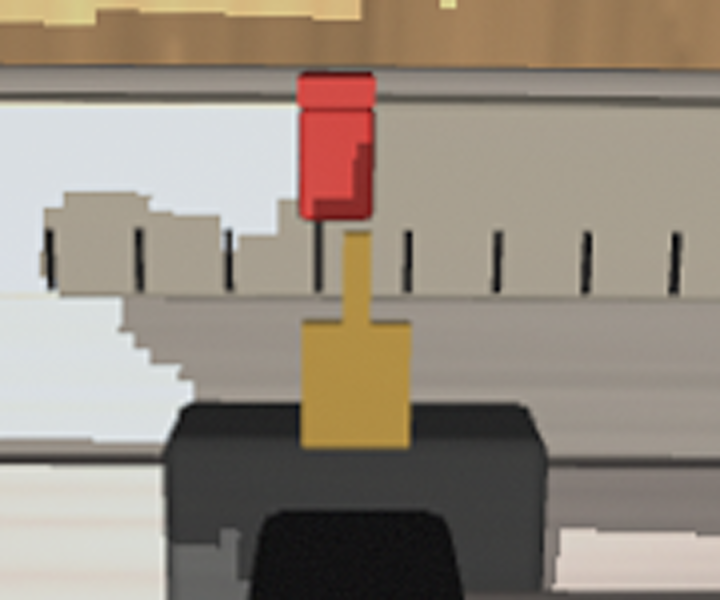

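View pics/t8c.png

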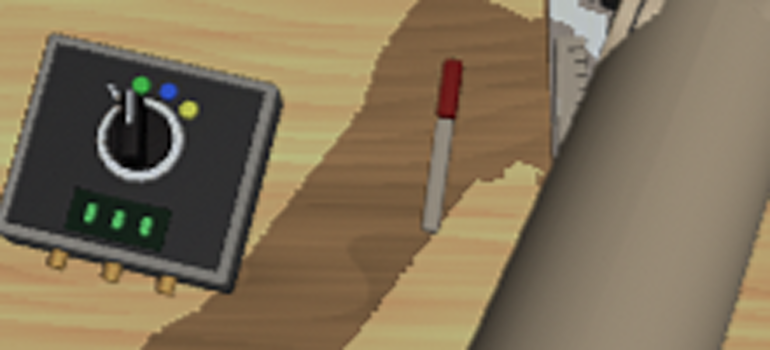

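The tip is at crop col 357 and the clip's centre at about 337 (edges 301–373), so roughly 2.3 mm is left to pull. The top view still shows the knob on green. I'll compute the remainder.

```bash
python3 - <<'E'
from h import *
f=lambda u,v,z:px2w("wrist",((u+.5)/4-.5+230,(v+.5)/4-.5+120),z)
ex=np.array([np.cos(.042),np.sin(.042),0])
t=f(357,233,.0365)
for a in [f(301,217,.034),f(372,217,.034),f(300,107,.044),f(374,107,.044),f(336.5,217,.034),f(337,107,.044)]: print(((a-t)@ex).round(5))
E
```

```text
-0.00623
0.00169
-0.00599
0.00167
-0.00227
-0.00216
```

```bash
python3 -m handwheel '[{"jaw":10,"delta_pos":[0,-0.001,0],"turn":0},{"jaw":10,"delta_pos":[0,-0.0022,0],"turn":0},{"jaw":10,"delta_pos":[0,-0.0022,0],"turn":0},{"jaw":10,"delta_pos":[0,-0.0022,0],"turn":0},{"jaw":10,"delta_pos":[0,-0.0022,0],"turn":0},{"jaw":10,"delta_pos":[0,-0.0022,0],"turn":0}]' 70
python3 - <<'E'
from workcell import *
import cv2
im=camera("wrist")[:,:,::-1]
cv2.imwrite("pics/w9c.png",cv2.resize(im[120:270,230:410],None,fx=4,fy=4,interpolation=cv2.INTER_CUBIC))
print(get_obs()['position'])
E
```

```text
clock: 7.68
position: [0.5297, -0.1473, 0.0702]
ee_rot: [0.691, 0.723, 0.002, 0.002]
ft_force: [9.8, 1.0, -2.0]
grip_width: 0.244
[ 0.52973626 -0.1472559   0.0701477 ]
```

View pics/w9c.png

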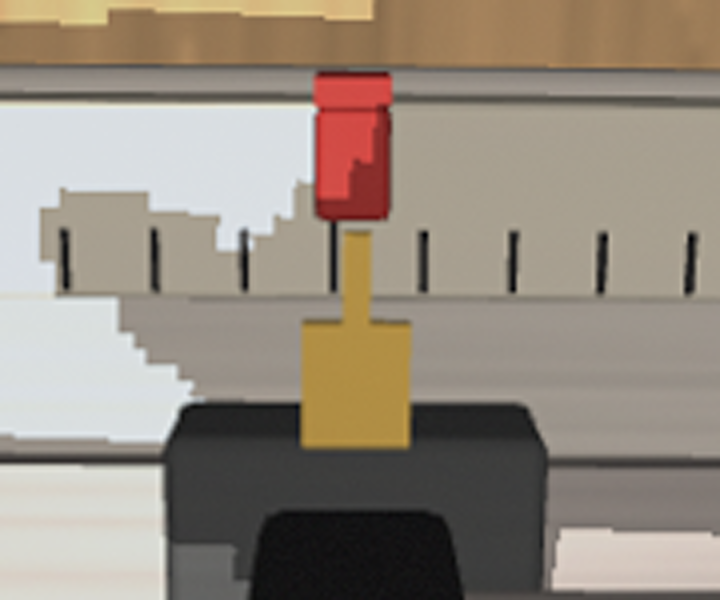

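The tip is at 357 and the clip centre at 353, so 0.4 mm is left. One small trim, then a last look for drift.

```bash
python3 -m handwheel '[{"jaw":10,"delta_pos":[0,-0.0005,0],"turn":0},{"jaw":10,"delta_pos":[0,-0.0005,0],"turn":0},{"jaw":10,"delta_pos":[0,-0.0005,0],"turn":0},{"jaw":10,"delta_pos":[0,-0.0005,0],"turn":0},{"jaw":10,"delta_pos":[0,-0.0005,0],"turn":0},{"jaw":10,"delta_pos":[0,-0.0005,0],"turn":0},{"jaw":10,"delta_pos":[0,-0.0005,0],"turn":0},{"jaw":10,"delta_pos":[0,-0.0005,0],"turn":0},{"jaw":10,"delta_pos":[0,-0.0005,0],"turn":0},{"jaw":10,"delta_pos":[0,-0.0005,0],"turn":0}]' 70
python3 - <<'E'
from workcell import *
import cv2
im=camera("wrist")[:,:,::-1]
cv2.imwrite("pics/wAc.png",cv2.resize(im[120:270,230:410],None,fx=4,fy=4,interpolation=cv2.INTER_CUBIC))
cv2.imwrite("pics/sA.png",camera("side")[:,:,::-1])
print(get_obs()['position'])
E
```

```text
clock: 8.57
position: [0.5292, -0.1473, 0.0701]
ee_rot: [0.691, 0.723, 0.002, 0.002]
ft_force: [9.5, 0.7, -2.6]
grip_width: 0.246
[ 0.52925041 -0.14728725  0.07015079]
```

View pics/wAc.png

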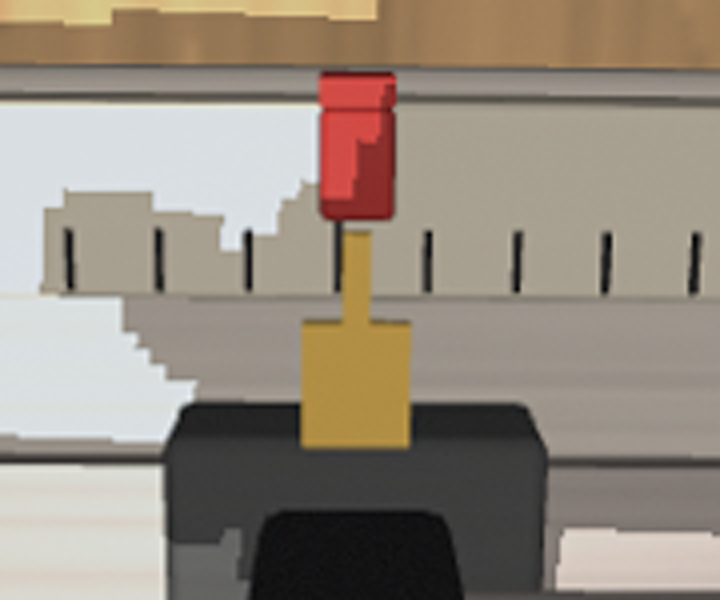

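View pics/sA.png

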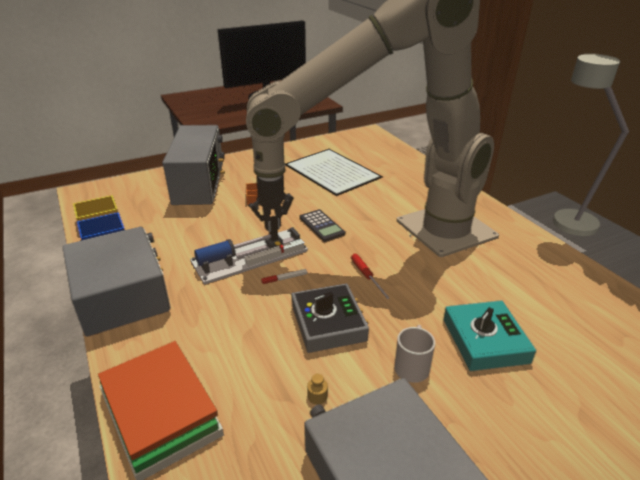

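The pointer tip (crop col 357) lines up with the clip centre (320–395, centre 357). The side view shows the loose things where they were, and the pose is steady. Handing in while still gripping.

```bash
python3 -c "
from workcell import hand_in
print(hand_in())"
```

```text
the job is handed in; nothing more can be done
None
```

I turned the knob one detent clockwise to the green dot and let go. I then pulled the slide out until its pointer was at the red mark, and handed in at about 8.7 s with the gripper still holding the handle at 70 N.

- **Knob:** after I let go, the wrist and top pictures both showed the white pointer on the green dot.
- **Slide:** the final wrist picture showed the pointer tip level with the centre of the red clip, to within about 0.3 mm. The pose was steady and the wrist force was about 9.5 N, as expected from the spring.
- **Pull distance:** my estimates before pulling ranged from 68 to 70 mm, and the tool moved about 68 mm. I set the end point from the picture, not from those estimates. In the top view the arm hid the pointer, so only the wrist camera checked the final alignment.
- **Other things:** in the last side view the calculator, pen, mug, tray, weight and screwdriver looked unmoved. Wrist force readings at the end of each move never exceeded about 13 N.

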